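# Bolt the dust extractor's filter hatch

### The arm

A 6-joint arm with a two-finger parallel gripper is mounted at the origin on the work surface. World frame = base frame: x ahead of the robot, y to its left, z up, the work surface at z = 0. Lengths are in m, angles in rad, forces in N, time in s.
With the tool pointing down it reaches from about 0.35 to 0.85 m from the base axis. Payload 8.1 kg.
Tool frame: the origin (TCP) lies on the centre line of the jaws, within the pads' length; the fingertips stand 14 mm ahead of it and the grasp point (between the pads) lies 5 mm behind it; z points along the fingers, y is the direction in which the jaws open and shut (so a half turn about z gives the same grasp; the last joint's range is limited). The gripper opens to 93 mm and grips with 3 to 60 N. Pads are 15 mm wide; open, the fingers measure 128 mm over their backs; the gripper's body (75 mm by 188 mm) begins 65 mm behind the grasp point.
Start: joints at [1.16, 0.13, 1.488, -0, 1.523, -0.085], TCP at [0.192, 0.568, 0.233] pointing down, gripper open.
Joint ranges: [-2.96, 2.96], [-0.89, 2.26], [0.02, 2.5], [-1.34, 4.48], [0, 2.73], [-2.66, 2.66]. Speed limits (rad/s): [2.39, 2.39, 2.79, 3.14, 3.14, 3.14].

### API

Orientations are given as a rotation vector (axis times angle).
In Python, from plant import robot gives the robot as it stands.
- The arm moves only by the tool jog_arm, never from a script. Its argument "steps" is a list of rows, each a list of 7 numbers: the closure, from 0 (fully open) to 1 (shut), then the shift along the tool's x, y, z in m, then the turn, a rotation vector about the tool's x, y, z in rad. In form: [[jaw, tx, ty, tz, rx, ry, rz], ...]. A call has 1 to 5 rows; each row is the pose to reach, as a shift and turn from the pose measured when the call began, along the tool's axes at that moment; what a row does not reach only later rows make up. A row lasts 1/8 s, in which the tool goes at most 62.5 mm and 10.7 degrees, less where a joint would pass 70% of its speed; a pose out of reach is approached as far as the arm can. A call with a gripper value outside its range is refused whole. The fingers move at their own pace and stop on an object; "force" is the grip in N (left out, the last holds). Time passes only in rows, so rows that repeat a pose let the fingers close. It gives the time, the measured TCP pose, the force and the opening at its end, in the units of the state.
- robot.read_state(): the state, without advancing time (a new reading comes with each control period).
- robot.read_camera(name): name is "side" or "top"; returns a dict with "image" (420x560x3 uint8, red, green, blue), "mtx" (3x3 intrinsics, pixels), "extrinsics" (4x4, takes a point from camera to world coordinates). Camera axes: x right, y down, z forward; pixel columns grow to the right and rows downward; lengths in m; the calibration is good to about 2 mm. A picture is of the moment at which its call begins. There is no depth.
- robot.close_job(): hands the job in, once; it reports no verdict.
The state is a dict: "t": time; "q": joint angles; "dq": joint speeds; "joint_torque": joint torques, N m; "tool_pos": TCP position; "orientation": TCP orientation; "force": force on the tool from outside, world axes, zero at the start; "wrist_torque": the same for the moment, N m; "opening": finger opening in m.
Only numpy, scipy, OpenCV 4.12 (cv2) and the standard library are available. Lean on these libraries where they do the work, as an engineer would, in place of code of your own. Each camera call takes 0.05 s, during which the arm holds its last target.

### The job

The dust extractor has a fresh filter and its hatch still stands a few millimetres up on the new foam seal. Bolt it shut: lift the bolt's handle out of the rear notch, press the hatch down while you slide the bolt under the keeper, find by feel where the handle drops into the front notch, and let go of it lying there. Do not force the bolt or its handle against anything, and leave the things lying on the extractor where they are.

Things in the scene. Friction and masses are not known exactly. Their poses are not given: they have to be found in the camera images.
- extractor: white bench-top dust extractor, 280 (x) x 360 (y) x 130 mm high, does not move; origin under its centre, z up, x to its back (hinge side), so the bolt shoots towards its -x.
- hatch (a joint): angle of the grey filter hatch (210 x 200 x 8 mm, on the left of the deck), rad: 0 shut (its top 12 mm above the deck), grows as its front edge rises; about 0.033 when it rests on the foam, which lifts the front edge 7 mm. Hinge line along y at x +120, z 136 mm of the extractor. About 10 N straight down at the knob (7 to 13) shuts it against a hard stop. Free to lift.
- bolt (a joint): travel of the 12 mm steel bolt along its sleeve on the hatch, towards the extractor's front (-x), m: 0 fully back, 0 to 0.002 while the handle lies in the rear notch, 0.053 at most. From 0.017 its round nose enters the keeper, if the hatch is down, and from 0.025 it holds the hatch. The front notch is in a brass strap screwed along the sleeve: its middle is at 0.030 to 0.046, set differently each time (not measured). Drag about 2 N.
- handle (a joint): swing of the handle about the bolt's axis, rad: 0 lying in a notch, 20 degrees above the hatch, pointing to the extractor's +y; 1.25 upright (stop). Above 0.7 it clears the lip between and beyond the notches; let go below 0.9 it falls and leans on the lip at about 0.6, and drops to 0 where it meets a notch. Flat stem 8 mm wide, rear notch 10, front notch 11 mm wide. A finger pushing hard on the knob can hold it up by friction. A push on the lip is levered up about 3.4 times.
- knob (a point): centre of the handle's black ball, 19 mm across, 46 mm from the bolt's axis; 32 mm above the hatch when lying, 62 mm when upright. Can be taken from above with one finger before and one behind it along the bolt (free space all round).
- pivot (a point): point on the bolt's axis from which the handle sticks out, 16 mm above the hatch; travels with the bolt. The knob swings round it in the upright plane across the bolt.
- keeper (a point): middle of the steel staple on the front rail, in line with the bolt when the hatch is shut; opening 20 mm wide, 1.7 mm of room above the bolt; its top is 39 mm above the deck.
- cartridge: used filter cartridge, pale drum 60 mm across, 56 mm high, standing on the right of the deck; origin under its centre; leave alone
- bur_block: small teal block with six burs, 36 x 50 mm, 33 mm high, on the right of the deck; origin under its centre; leave alone
- screwdriver: yellow screwdriver 130 mm long, lying along the right edge of the deck, origin under its middle; leave alone

How it is judged:
By the outcome, as a careful person would: the job done as asked, in the order asked, and still so for the second after the job is handed in, with the robot touching nothing.
It also fails if it takes over 67 s, if anything falls off the work surface, if the arm or the gripper's body presses on something with over 40 N, if the wrist force passes 120 N, or if a joint passes its speed limit or range.

## Working session

There is one attempt and no reset: what is moved stays moved. The work goes in short steps, Python scripts to look and compute and a tool call to move; the robot and the scene stay as the last step left them, time stands still between calls to the robot, and variables do not carry over. Pictures are saved under pics/ and viewed, and the job is handed in when it is done.

Besides the shell and the picture viewer there is one more tool, called as a command line: name --pt "numbers of a row" for each row, then --argument value for the rest. jog_arm: Moves the arm, as the interface text tells. Its arguments: {"type":"object","properties":{"steps":{"type":"array"},"force":{"type":"number"}},"required":["steps"]}

```bash
ls; mkdir -p pics
cat > h.py <<'E'
import numpy as np,cv2
from plant import robot
def snap(n,f):
    c=robot.read_camera(n); cv2.imwrite(f'pics/{f}.png',c['image'][:,:,::-1]); np.savez(f'pics/{f}.npz',mtx=c['mtx'],ext=c['extrinsics'],image=c['image']); return c
def ray(c,u,v):
    K=c['mtx'];E=c['ext'] if 'ext' in c else c['extrinsics']
    d=E[:3,:3]@np.linalg.solve(K,[u,v,1.]);return E[:3,3],d
def onz(c,u,v,z):
    o,d=ray(c,u,v);return o+d*(z-o[2])/d[2]
def tri(c1,p1,c2,p2):
    A=np.zeros((3,3));b=np.zeros(3);L=[ray(c1,*p1),ray(c2,*p2)]
    for o,d in L:
        d=d/np.linalg.norm(d);P=np.eye(3)-np.outer(d,d);A+=P;b+=P@o
    x=np.linalg.solve(A,b);return x,[np.linalg.norm(np.cross(x-o,d/np.linalg.norm(d))) for o,d in L]
def proj(c,X):
    E=c['ext'] if 'ext' in c else c['extrinsics'];p=E[:3,:3].T@(np.asarray(X)-E[:3,3]);p=c['mtx']@p;return p[:2]/p[2]
def L(f): return dict(np.load(f'pics/{f}.npz'))
def st():
    s=robot.read_state()
    for k in('t','tool_pos','orientation','force','opening','q'):print(k,np.round(s[k],4))
    return s
E
python3 - <<'E'
from h import *
st()
for n in('top','side'):
    c=snap(n,n+'0');print(c['extrinsics'].round(3),c['mtx'].round(1))
E
```

```text
pics
t 0.0
tool_pos [0.1918 0.568  0.2316]
orientation [-5.0940e-01 -3.0995e+00  2.8000e-03]
force [ 0.2438  1.2599 -0.4269]
opening 0.0927
q [ 1.1596  0.1312  1.4892  0.      1.523  -0.0854]
[[ 0.088 -0.971  0.221  0.499]
 [-0.996 -0.084  0.025 -0.001]
 [-0.005 -0.223 -0.975  0.794]
 [ 0.     0.     0.     1.   ]] [[426.1   0.  287.7]
 [  0.  426.1 213.5]
 [  0.    0.    1. ]]
[[ 0.985 -0.14   0.103  0.55 ]
 [-0.173 -0.741  0.648 -0.485]
 [-0.015 -0.656 -0.754  0.66 ]
 [ 0.     0.     0.     1.   ]] [[421.8   0.  282.6]
 [  0.  421.8 214.4]
 [  0.    0.    1. ]]
```

View pics/top0.png

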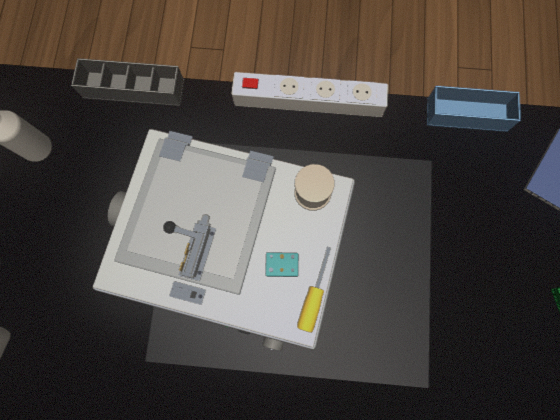

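View pics/side0.png

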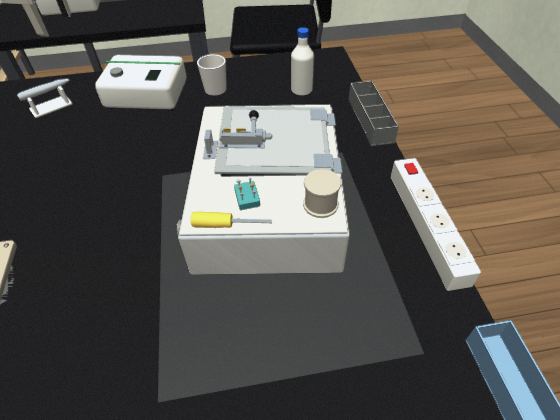

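Run:
```python
from h import *
a=L('top0')['image'][:,:,::-1];b=L('side0')['image'][:,:,::-1]
cv2.imwrite('pics/z1.png',cv2.resize(a[200:310,90:230],None,fx=5,fy=5,interpolation=cv2.INTER_CUBIC))
cv2.imwrite('pics/z2.png',cv2.resize(b[95:185,190:350],None,fx=5,fy=5,interpolation=cv2.INTER_CUBIC))
T=L('top0');S=L('side0')
for p in[(151,132),(353,182),(316,341),(97,290)]:print(onz(T,*p,.13).round(4))
for n,c,(x0,x1,y0,y1) in(('t',T,(155,180,215,240)),('s',S,(245,265,105,122))):
    im=c['image'].max(2)[y0:y1,x0:x1];m=(im<70).astype(np.uint8)
    k=cv2.connectedComponentsWithStats(m);print(n,k[2],k[3]+[x0,y0])
```

```text
[0.7695 0.2562 0.13  ]
[ 0.7113 -0.0854  0.13  ]
[ 0.4585 -0.0436  0.13  ]
[0.5041 0.2977 0.13  ]
t [[  0   0  25  25 527]
 [  9   7  12  11  98]] [[166.60721063 227.05313093]
 [169.1122449  226.71428571]]
s [[  0   0  20  17 292]
 [  4   6  10   7  48]] [[254.65068493 112.88356164]
 [253.58333333 113.70833333]]
```

View pics/z1.png

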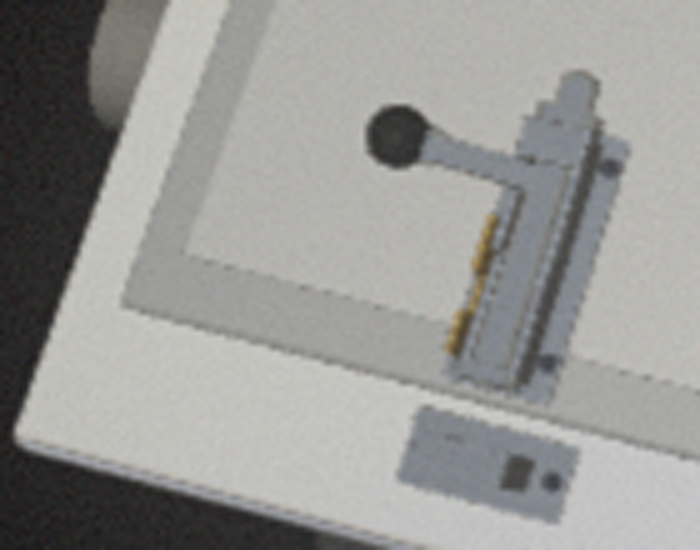

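View pics/z2.png

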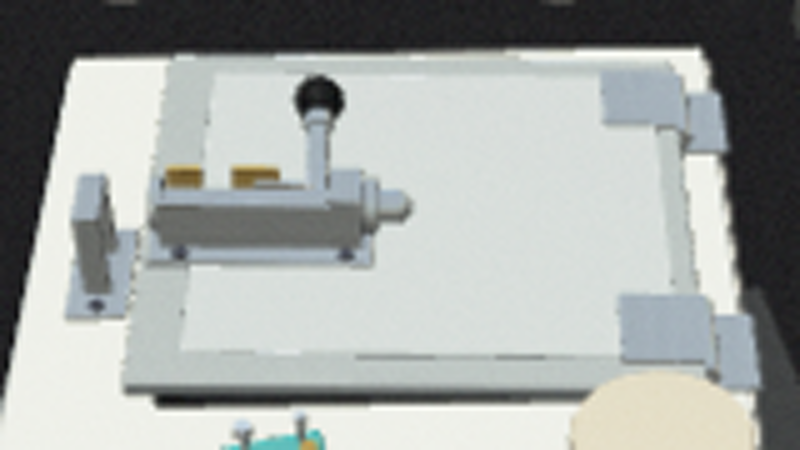

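Run:
```python
from h import *
T=L('top0');S=L('side0')
k,e=tri(T,(169.2,226.8),S,(254,114.6));print('knob',k.round(4),np.round(e,4))
im=T['image'];m=(im.min(2)>125).astype(np.uint8);m[:125]=0
m=cv2.morphologyEx(m,cv2.MORPH_CLOSE,np.ones((5,5)))
cs,_=cv2.findContours(m,cv2.RETR_EXTERNAL,cv2.CHAIN_APPROX_NONE);c=max(cs,key=cv2.contourArea)
P=np.array([onz(T,*p[0],.13)[:2] for p in c],np.float32)
r=cv2.minAreaRect(P);print(r)
# brass
for n,C in(('t',T),('s',S)):
    h=cv2.cvtColor(C['image'],cv2.COLOR_RGB2HSV);b=((h[...,1]>90)&(h[...,0]>12)&(h[...,0]<30)&(h[...,2]>60)).astype(np.uint8)
    k=cv2.connectedComponentsWithStats(b)
    for q,ce in zip(k[2][1:],k[3][1:]):
        if q[4]>3 and ((n=='t' and 170<ce[0]<200 and 235<ce[1]<280) or (n=='s' and 215<ce[0]<255 and 120<ce[1]<140)):print(n,q,ce.round(1))
```

```text
knob [0.6043 0.1867 0.1792] [0.0007 0.0007]
((0.6078252792358398, 0.11045459657907486), (0.35386884212493896, 0.2991199791431427), 80.3758544921875)
t [180 243   9  27  45] [184.3 256.8]
s [224 128   6   4  24] [226.5 129.5]
s [237 128   9   4  28] [240.3 129.4]
```

Run:
```python
from h import *
T=L('top0');S=L('side0')
for z in(.160,.168,.175):
    a=onz(S,253.6,130.,z);b=onz(S,233.2,129.8,z);f=onz(S,229.7,129.8,z);g=onz(S,236.7,129.8,z)
    print(z,a.round(4),b.round(4),np.linalg.norm(a-b).round(4),'gapw',np.linalg.norm(f-g).round(4))
    a=onz(T,90+600/5,200+140/5,z);b=onz(T,90+520/5,200+385/5,z);d=a-b;print('yaw',np.degrees(np.arctan2(d[1],d[0])))
def ln(c,p,q,z):
    d=onz(c,*p,z)-onz(c,*q,z);return np.degrees(np.arctan2(d[1],d[0])).round(2)
# hatch edges top (left outer edge, front edge)
print(ln(T,(90+240/5,200),(90+122/5,200+305/5),.145), ln(T,(90+122/5,200+305/5),(90+700/5,200+458/5),.149)-90)
# keeper top side
print('keeper', onz(S,190+90/5,95+178/5,.169))
print(robot.read_state()['orientation'])
from scipy.spatial.transform import Rotation as R
print(R.from_rotvec(robot.read_state()['orientation']).as_matrix().round(4))
```

```text
0.16 [0.6002 0.1652 0.16  ] [0.5619 0.1733 0.16  ] 0.0391 gapw 0.0134
yaw -10.648662947157915
0.168 [0.5993 0.1548 0.168 ] [0.5617 0.1628 0.168 ] 0.0384 gapw 0.0132
yaw -10.648662947157899
0.175 [0.5986 0.1457 0.175 ] [0.5616 0.1536 0.175 ] 0.0379 gapw 0.013
yaw -10.648662947157923
-11.51 -9.469999999999999
keeper [0.51500921 0.1681631  0.169     ]
[-5.09360006e-01 -3.09956867e+00  2.49359309e-03]
[[-9.474e-01  3.200e-01 -7.000e-04]
 [ 3.200e-01  9.474e-01 -1.500e-03]
 [ 2.000e-04 -1.600e-03 -1.000e+00]]
```

jog_arm --pt "0 -0.06 -0.027 -0.03 0 0 0.18" --pt "0 -0.12 -0.054 -0.03 0 0 0.36" --pt "0 -0.17 -0.076 -0.03 0 0 0.54" --pt "0 -0.22 -0.1 -0.03 0 0 0.72" --pt "0 -0.27 -0.12 -0.03 0 0 0.9"

```text
t: 0.72
tool_pos: [0.4103, 0.3661, 0.2616]
orientation: [1.815, 2.564, -0.003]
force: [-0.0, 0.2, -0.1]
opening: 0.0932
```

```bash
cat >> h.py <<'E'
from scipy.spatial.transform import Rotation as R
def to(p,yaw=-10):
    """shift/turn in tool axes to world p with tool down and y axis at yaw deg"""
    s=robot.read_state();M=R.from_rotvec(s['orientation']).as_matrix()
    y=np.array([np.cos(np.radians(yaw)),np.sin(np.radians(yaw)),0]);z=np.array([0,0,-1.]);x=np.cross(y,z)
    G=np.stack([x,y,z],1)
    print('shift',(M.T@(np.array(p)-s['tool_pos'])).round(4),'turn',R.from_matrix(M.T@G).as_rotvec().round(4))
E
python3 -c "
from h import *
st();to([.6043,.1867,.255])"
```

```text
t 0.725
tool_pos [0.4103 0.3661 0.2616]
orientation [ 1.8153  2.5638 -0.0032]
force [-0.0198  0.152  -0.1184]
opening 0.0932
q [ 6.3590e-01 -1.3900e-02  1.5857e+00 -9.0000e-04  1.5717e+00  2.9730e-01]
shift [-0.2337  0.1234  0.0067] turn [-0.0011  0.0017  0.5131]
```

jog_arm --pt "0.4 -0.05 0.026 0.005 0 0 0.17" --pt "0.4 -0.1 0.053 0.006 0 0 0.34" --pt "0.4 -0.15 0.079 0.007 0 0 0.513" --pt "0.4 -0.2 0.106 0.007 0 0 0.513" --pt "0.4 -0.234 0.123 0.007 0 0 0.513"

```text
t: 1.35
tool_pos: [0.6053, 0.184, 0.2539]
orientation: [2.408, 2.017, -0.005]
force: [-0.3, 0.5, 0.5]
opening: 0.0563
```

```bash
python3 -c "
from h import *
st();to([.6043,.1867,.174])
snap('top','t1');snap('side','s1')"
```

```text
t 1.35
tool_pos [0.6053 0.184  0.2539]
orientation [ 2.4077  2.0173 -0.0046]
force [-0.275   0.4544  0.5406]
opening 0.0563
q [ 0.2152  0.2132  1.3574 -0.0018  1.5733  0.3912]
shift [ 0.0027 -0.0013  0.0799] turn [-0.0015  0.0026 -0.0015]
```

View pics/s1.png

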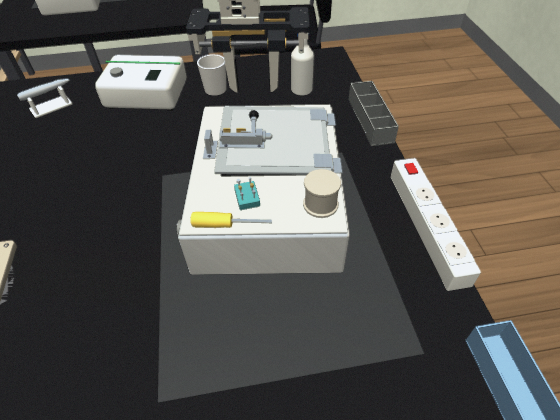

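View pics/t1.png

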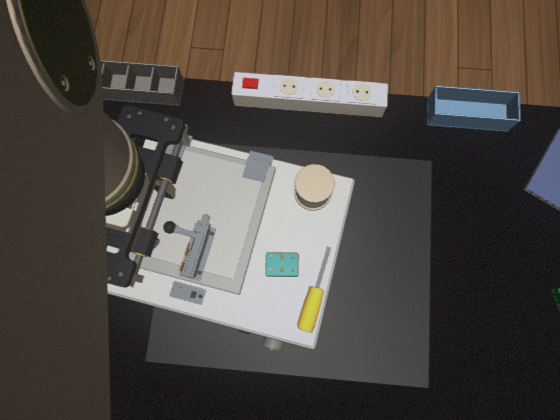

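jog_arm --pt "0.4 0.003 -0.001 0.03 0 0 0" --pt "0.4 0.003 -0.001 0.055 0 0 0" --pt "0.4 0.003 -0.001 0.075 0 0 0" --pt "0.4 0.003 -0.001 0.08 0 0 0" --pt "0.55 0.003 -0.001 0.08 0 0 0"

```text
t: 2.08
tool_pos: [0.6052, 0.186, 0.1737]
orientation: [2.409, 2.014, -0.005]
force: [0.8, 1.0, 0.2]
opening: 0.0497
```

Run:
```python
from h import *
st();to([.6043,.1867,.174])
c=snap('side','s2');d=snap('top','t2')
cv2.imwrite('pics/s2z.png',np.hstack([cv2.resize(c['image'][70:190,190:350,::-1],(640,480)),]))
cv2.imwrite('pics/t2z.png',cv2.resize(d['image'][180:310,90:230,::-1],(560,520)))
```

```text
t 2.075
tool_pos [0.6052 0.186  0.1737]
orientation [ 2.4093  2.0143 -0.0054]
force [0.7505 0.9611 0.232 ]
opening 0.0497
q [ 0.2187  0.2537  1.457  -0.0027  1.4334  0.3972]
shift [ 0.0006 -0.001  -0.0003] turn [-0.0013  0.0034 -0.0036]
```

View pics/s2z.png

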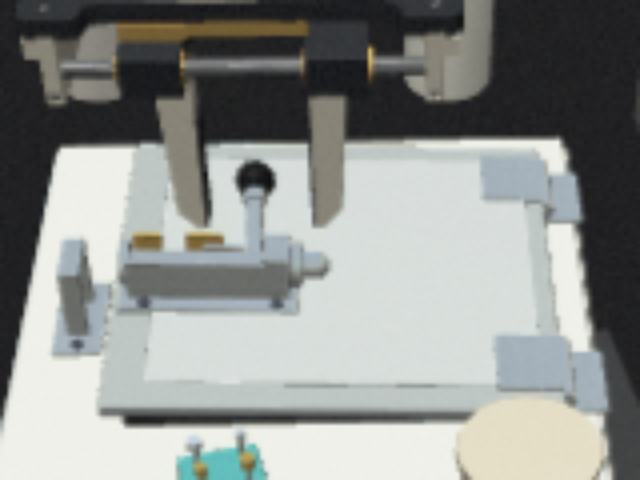

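View pics/t2z.png

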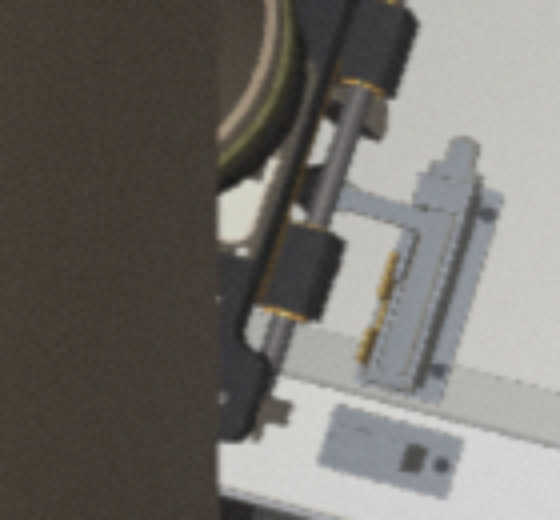

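jog_arm --pt "0.7 0.0006 -0.0012 0 0 0 0" --pt "0.77 0.0006 -0.0012 0 0 0 0" --pt "0.77 0.0006 -0.0012 0 0 0 0" --force 4

```text
t: 2.55
tool_pos: [0.605, 0.1868, 0.1752]
orientation: [2.409, 2.013, -0.002]
force: [-0.1, 0.7, 0.1]
opening: 0.0217
```

Run:
```python
from h import *
st()
c=snap('side','s3')
cv2.imwrite('pics/s3z.png',np.hstack([cv2.resize(c['image'][90:150,210:290,::-1],(800,600)),]))
```

```text
t 2.55
tool_pos [0.605  0.1868 0.1752]
orientation [ 2.4087e+00  2.0133e+00 -2.0000e-03]
force [-0.1443  0.6533  0.121 ]
opening 0.0217
q [ 0.22    0.2505  1.458  -0.0027  1.4332  0.3988]
```

View pics/s3z.png

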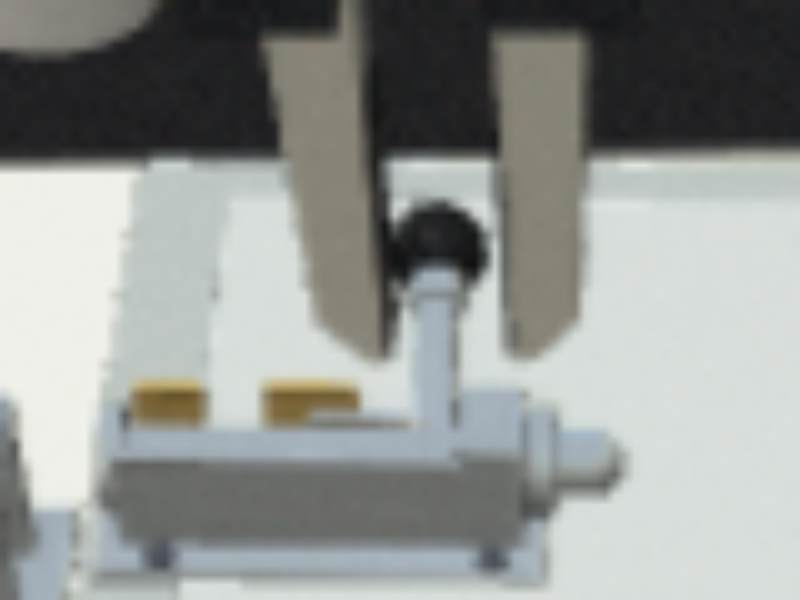

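jog_arm --pt "0.77 0 -0.001 0.001 0 0 0" --pt "0.82 0 -0.001 0.001 0 0 0" --pt "0.85 0 -0.001 0.001 0 0 0" --pt "0.85 0 -0.001 0.001 0 0 0" --force 4

```text
t: 3.1
tool_pos: [0.6037, 0.187, 0.1739]
orientation: [2.409, 2.014, -0.003]
force: [-0.7, 0.2, -0.2]
opening: 0.0182
```

Run:
```python
from h import *
s=st()
print(s['force']@np.array([.985,-.174,0]))
```

```text
t 3.1
tool_pos [0.6037 0.187  0.1739]
orientation [ 2.409   2.0137 -0.0031]
force [-0.6535  0.1768 -0.2258]
opening 0.0182
q [ 0.2207  0.249   1.4621 -0.0025  1.4313  0.3993]
-0.6744710533392577
```

jog_arm --pt "0.9 -0.002 0 -0.005 0 0 0" --pt "0.9 -0.005 0 -0.01 0 0 0" --pt "0.9 -0.009 0 -0.015 0 0 0" --pt "0.9 -0.013 0 -0.019 0 0 0" --pt "0.9 -0.013 0 -0.019 0 0 0" --force 10

```text
t: 3.72
tool_pos: [0.6017, 0.1738, 0.1936]
orientation: [2.409, 2.013, -0.002]
force: [1.7, 0.0, -0.6]
opening: 0.0183
```

Run:
```python
from h import *
s=st()
c=snap('side','s4')
cv2.imwrite('pics/s4z.png',np.hstack([cv2.resize(c['image'][90:150,200:280,::-1],(800,600)),]))
```

```text
t 3.725
tool_pos [0.6017 0.1738 0.1936]
orientation [ 2.4092e+00  2.0128e+00 -2.0000e-03]
force [ 1.6944  0.019  -0.5533]
opening 0.0183
q [ 0.2009  0.2207  1.4587 -0.0026  1.4623  0.38  ]
```

View pics/s4z.png

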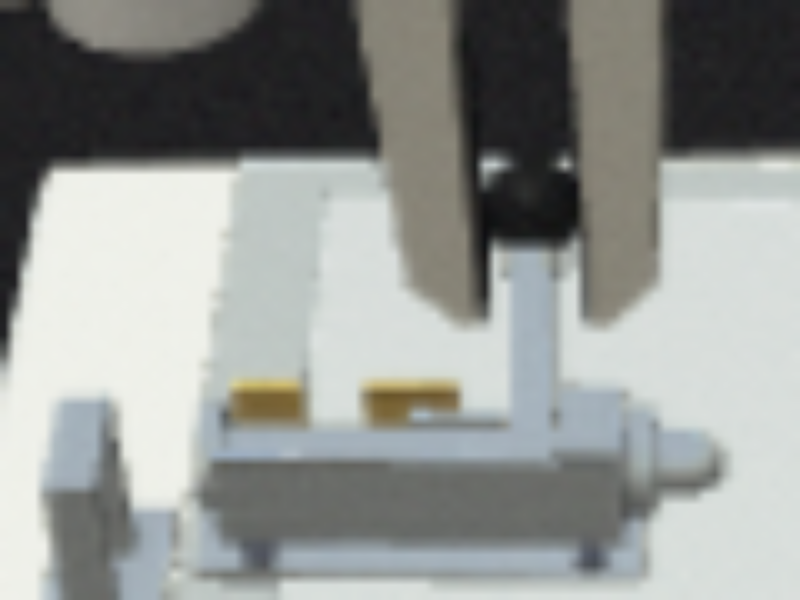

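jog_arm --pt "0.9 -0.0045 0 -0.0038 0 0 0" --pt "0.9 -0.0095 0 -0.0065 0 0 0" --pt "0.9 -0.015 0 -0.009 0 0 0" --pt "0.9 -0.0225 0 -0.0108 0 0 0" --pt "0.9 -0.0225 0 -0.0108 0 0 0" --force 15

```text
t: 4.4
tool_pos: [0.5975, 0.1512, 0.2044]
orientation: [2.41, 2.012, -0.002]
force: [0.7, 0.7, 0.0]
opening: 0.0175
```

Run:
```python
from h import *
s=st()
c=snap('side','s5')
cv2.imwrite('pics/s5z.png',np.hstack([cv2.resize(c['image'][90:150,200:280,::-1],(800,600)),]))
```

```text
t 4.4
tool_pos [0.5975 0.1512 0.2044]
orientation [ 2.4099e+00  2.0120e+00 -2.2000e-03]
force [0.6583 0.7094 0.0457]
opening 0.0175
q [ 0.1663  0.1883  1.4756 -0.0026  1.4778  0.346 ]
```

View pics/s5z.png

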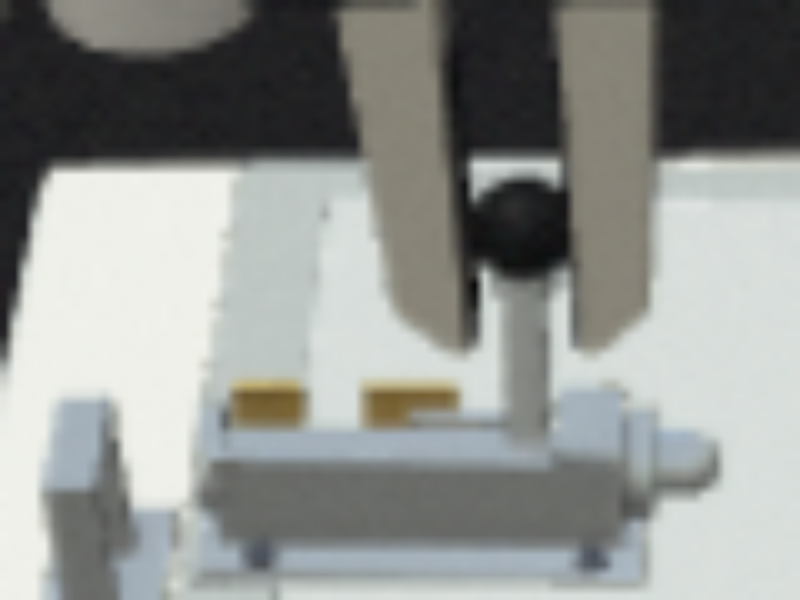

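jog_arm --pt "0.9 0 0 0 0 0 0" --pt "0.9 0 0 0.001 0 0 0" --pt "0.9 0 0 0.002 0 0 0" --pt "0.9 0 0 0.003 0 0 0" --pt "0.9 0 0 0.004 0 0 0" --force 35

```text
t: 5.08
tool_pos: [0.5981, 0.1521, 0.2015]
orientation: [2.409, 2.012, 0.001]
force: [-1.4, 2.3, 7.5]
opening: 0.0175
```

jog_arm --pt "0.9 -0.001 0 0.002 0 0 0" --pt "0.9 -0.001 0 0.003 0 0 0" --pt "0.9 -0.001 0 0.0035 0 0 0"

```text
t: 5.45
tool_pos: [0.5984, 0.1522, 0.2]
orientation: [2.408, 2.013, 0.005]
force: [-5.0, 4.7, 12.7]
opening: 0.0171
```

Run:
```python
from h import *
s=st()
c=snap('side','s6')
cv2.imwrite('pics/s6z.png',np.hstack([cv2.resize(c['image'][90:180,200:320,::-1],(800,600)),]))
```

```text
t 5.45
tool_pos [0.5984 0.1522 0.2   ]
orientation [2.4082 2.0132 0.0052]
force [-5.0205  4.7046 12.6708]
opening 0.0171
q [ 1.6650e-01  1.8920e-01  1.4827e+00 -7.0000e-04  1.4654e+00  3.4470e-01]
```

View pics/s6z.png

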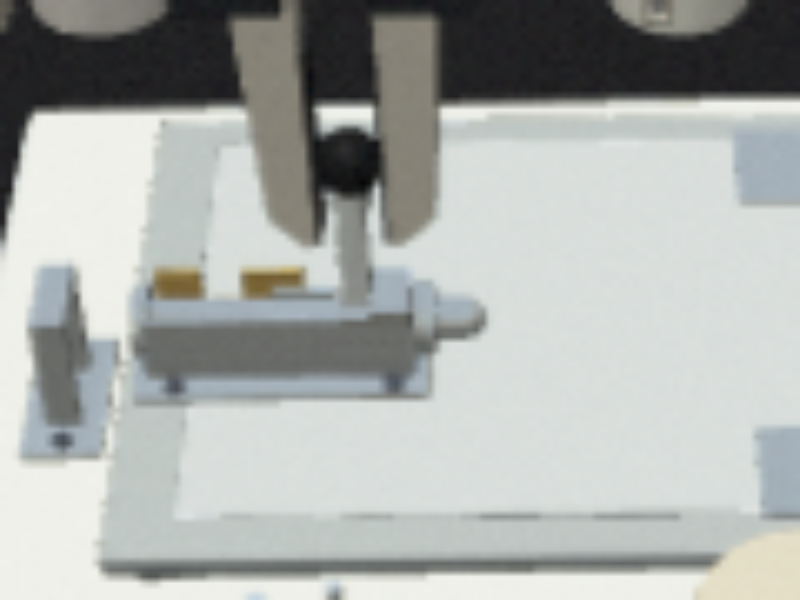

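jog_arm --pt "0.9 -0.001 -0.002 0.0024 0 0 0" --pt "0.9 -0.001 -0.004 0.0026 0 0 0" --pt "0.9 -0.001 -0.007 0.0026 0 0 0" --pt "0.9 -0.001 -0.01 0.0026 0 0 0"

```text
t: 6.0
tool_pos: [0.5902, 0.1536, 0.1998]
orientation: [2.406, 2.012, 0.013]
force: [2.4, 2.6, 9.6]
opening: 0.017
```

Run:
```python
from h import *
s=st()
print('wt',s['wrist_torque'])
c=snap('side','s7')
cv2.imwrite('pics/s7z.png',np.hstack([cv2.resize(c['image'][90:180,200:320,::-1],(800,600)),]))
```

```text
t 6.0
tool_pos [0.5902 0.1536 0.1998]
orientation [2.4059 2.0118 0.0129]
force [2.3575 2.6081 9.6415]
opening 0.017
q [ 1.7080e-01  1.6370e-01  1.5116e+00 -5.0000e-04  1.4565e+00  3.4880e-01]
wt [ 0.3733624  -0.48264408 -0.07466805]
```

View pics/s7z.png

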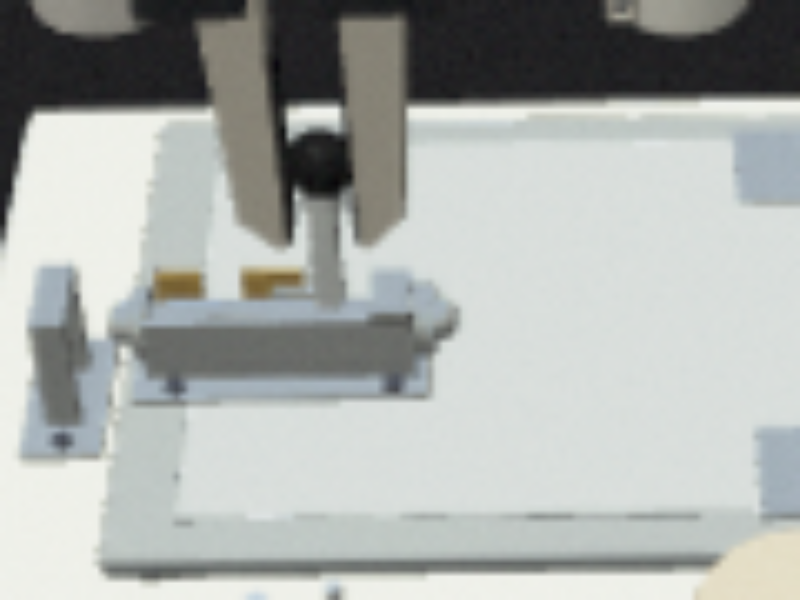

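```bash
python3 -c "
from h import *
s=robot.read_state();to(s['tool_pos'])"
```

```text
shift [0. 0. 0.] turn [ 0.0091 -0.0028 -0.0033]
```

jog_arm --pt "0.9 -0.0005 0 0.0025 0 0 0" --pt "0.9 -0.0005 0 0.0035 0 0 0" --pt "0.9 -0.0005 0 0.0035 0 0 0"

```text
t: 6.42
tool_pos: [0.5914, 0.1541, 0.1991]
orientation: [2.404, 2.011, 0.02]
force: [-0.9, 3.6, 12.4]
opening: 0.0165
```

```bash
python3 -c "
from h import *
s=robot.read_state();to(s['tool_pos']);print(s['joint_torque'])"
```

```text
shift [0. 0. 0.] turn [ 0.0137 -0.0053 -0.0028]
[-2.17841975e+00 -4.95850110e+01 -4.18924463e+01 -1.20640296e+00
  7.11695245e-02 -5.34266306e-03]
```

Run:
```python
from h import *
snap('side','s8')
for f in('side0','s5','s6','s7','s8'):
    C=L(f);h=cv2.cvtColor(C['image'],cv2.COLOR_RGB2HSV);b=((h[...,1]>90)&(h[...,0]>12)&(h[...,0]<30)&(h[...,2]>60)).astype(np.uint8)
    ys,xs=np.nonzero(b[122:138,218:250]);print(f,len(xs),ys.mean()+122,xs.mean()+218, (ys[xs<14].mean()+122))
    g=C['image'].astype(float).mean(2)
    # hatch front-left corner region column profile u=218..225 lower edge
    print('   lower edge',g[172:184,222:245].mean(1).round(0))
C=L('s8')
for X in([.545,.17,.165],):
    print(proj(C,X)-proj(C,np.array(X)-[0,0,.005]),proj(C,X))
cv2.imwrite('pics/s8z.png',cv2.resize(C['image'][90:180,200:320,::-1],(800,600)))
```

```text
side0 52 129.44230769230768 233.94230769230768 129.5
   lower edge [120.  87.  38.  48. 145. 237. 237. 234. 231. 220. 216. 212.]
s5 45 129.62222222222223 232.95555555555555 129.5
   lower edge [123.  88.  41.  49. 144. 237. 237. 234. 231. 220. 216. 211.]
s6 43 131.74418604651163 233.81395348837208 131.95
   lower edge [196. 188. 123.  98. 146. 234. 237. 234. 231. 220. 216. 211.]
s7 39 131.94871794871796 233.4102564102564 132.10526315789474
   lower edge [196. 189. 133. 102. 151. 234. 237. 234. 231. 220. 216. 212.]
s8 49 132.28571428571428 232.6122448979592 132.46153846153845
   lower edge [195. 189. 152. 104. 145. 234. 237. 234. 231. 220. 216. 211.]
[-0.31430887 -2.12549694] [224.16568142 129.80890587]
```

View pics/s8z.png

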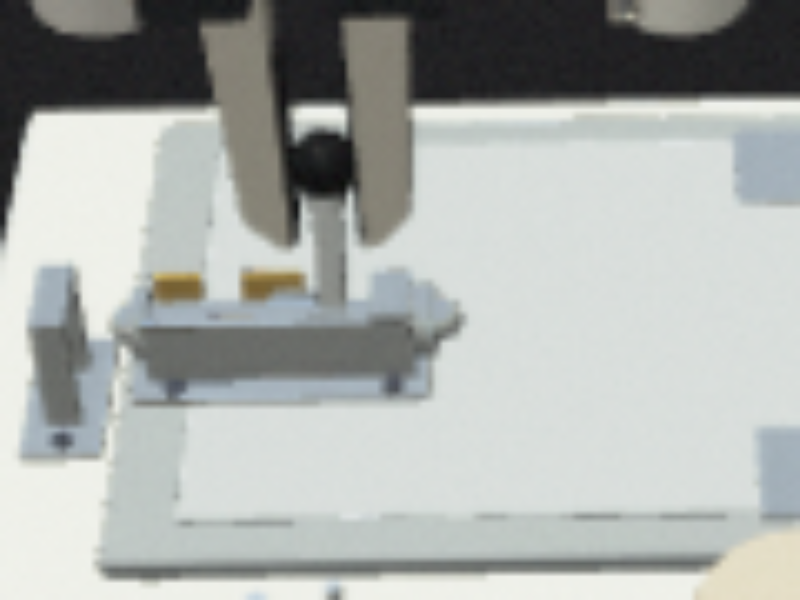

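jog_arm --pt "0.9 -0.0005 0 0.003 0 0 0" --pt "0.9 -0.0005 -0.0005 0.005 0 0 0" --pt "0.9 -0.0005 -0.0005 0.005 0 0 0" --force 45

```text
t: 6.85
tool_pos: [0.5935, 0.1551, 0.1986]
orientation: [2.401, 2.01, 0.032]
force: [-0.1, 4.2, 17.7]
opening: 0.017
```

Run:
```python
from h import *
s=st();to(s['tool_pos'])
snap('side','s9')
for f in('s8','s9'):
    C=L(f);h=cv2.cvtColor(C['image'],cv2.COLOR_RGB2HSV);b=((h[...,1]>90)&(h[...,0]>12)&(h[...,0]<30)&(h[...,2]>60)).astype(np.uint8)
    ys,xs=np.nonzero(b[122:138,218:250]);print(f,len(xs),ys.mean()+122,(ys[xs<14].mean()+122))
    g=C['image'].astype(float).mean(2)
    print('   lower edge',g[172:184,222:245].mean(1).round(0))
```

```text
t 6.85
tool_pos [0.5935 0.1551 0.1986]
orientation [2.4008 2.01   0.0324]
force [-0.1067  4.1631 17.6734]
opening 0.017
q [1.7120e-01 1.6120e-01 1.5167e+00 1.5000e-03 1.4406e+00 3.4770e-01]
shift [0. 0. 0.] turn [ 0.0212 -0.0092 -0.0022]
s8 49 132.28571428571428 132.46153846153845
   lower edge [195. 189. 152. 104. 145. 234. 237. 234. 231. 220. 216. 211.]
s9 49 132.28571428571428 132.46153846153845
   lower edge [195. 190. 152. 104. 144. 234. 237. 234. 231. 220. 216. 211.]
```

jog_arm --pt "0.9 -0.001 -0.002 0.004 0.005 -0.002 0" --pt "0.9 -0.001 -0.004 0.004 0.01 -0.005 0" --pt "0.9 -0.001 -0.006 0.004 0.015 -0.005 0" --pt "0.9 -0.001 -0.008 0.004 0.015 -0.005 0"

```text
t: 7.4
tool_pos: [0.5885, 0.1564, 0.1986]
orientation: [2.404, 2.013, 0.023]
force: [3.1, 3.8, 15.5]
opening: 0.0165
```

Run:
```python
from h import *
s=st();to(s['tool_pos'])
C=snap('side','s10')
cv2.imwrite('pics/s10z.png',cv2.resize(C['image'][90:180,200:320,::-1],(800,600)))
```

```text
t 7.4
tool_pos [0.5885 0.1564 0.1986]
orientation [2.4039 2.0133 0.0232]
force [ 3.1181  3.764  15.4914]
opening 0.0165
q [0.1743 0.156  1.5225 0.0023 1.4473 0.3504]
shift [0. 0. 0.] turn [ 0.014  -0.0075 -0.0019]
```

View pics/s10z.png

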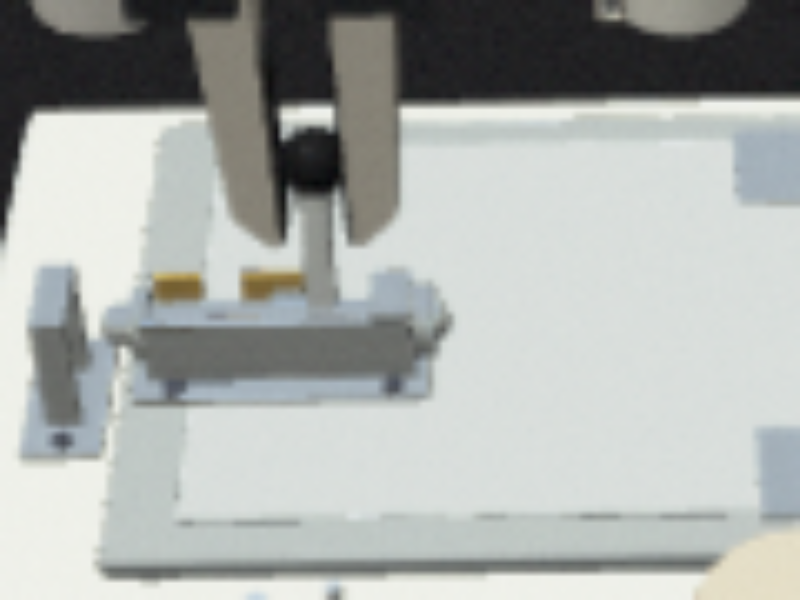

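jog_arm --pt "0.9 -0.001 -0.004 0.004 0.01 -0.004 0" --pt "0.9 -0.001 -0.006 0.004 0.015 -0.008 0" --pt "0.9 -0.001 -0.008 0.004 0.02 -0.008 0" --pt "0.9 -0.001 -0.01 0.004 0.02 -0.008 0" --pt "0.9 -0.001 -0.012 0.004 0.02 -0.008 0"

```text
t: 8.07
tool_pos: [0.5792, 0.1585, 0.1984]
orientation: [-2.408, -2.017, -0.005]
force: [2.3, 3.5, 15.6]
opening: 0.017
```

Run:
```python
from h import *
s=st();to(s['tool_pos'])
C=snap('side','s11')
cv2.imwrite('pics/s11z.png',cv2.resize(C['image'][90:180,200:320,::-1],(800,600)))
```

```text
t 8.075
tool_pos [0.5792 0.1585 0.1984]
orientation [-2.4077 -2.0172 -0.0052]
force [ 2.2912  3.513  15.6357]
opening 0.017
q [0.1805 0.1463 1.5333 0.0021 1.4593 0.3564]
shift [0. 0. 0.] turn [ 0.0017 -0.0029 -0.0015]
```

View pics/s11z.png

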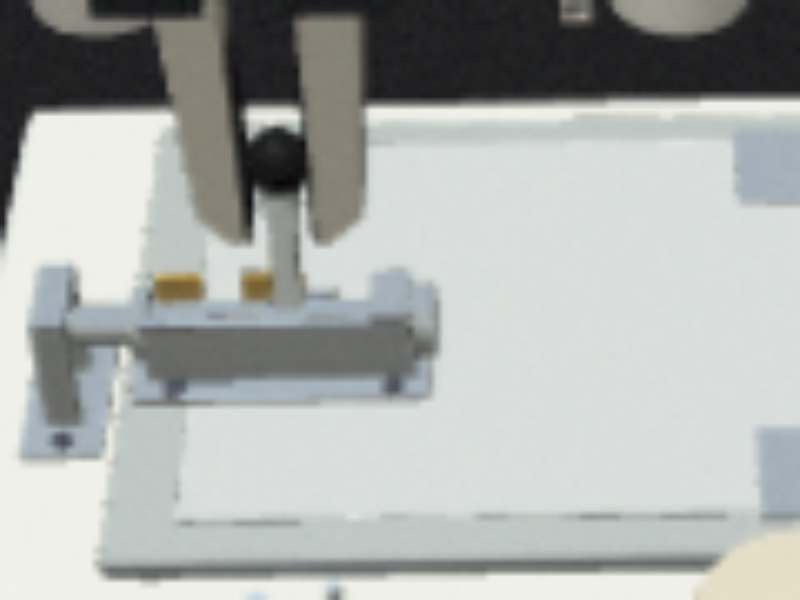

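jog_arm --pt "0.9 -0.0005 -0.004 0.0035 0.005 -0.003 0" --pt "0.9 -0.0005 -0.006 0.0035 0.01 -0.003 0" --pt "0.9 -0.0005 -0.008 0.0035 0.01 -0.003 0" --pt "0.9 -0.0005 -0.01 0.0035 0.01 -0.003 0" --pt "0.9 -0.0005 -0.011 0.0035 0.01 -0.003 0"

```text
t: 8.75
tool_pos: [0.5705, 0.1606, 0.1983]
orientation: [-2.406, -2.016, -0.001]
force: [2.0, 2.5, 14.0]
opening: 0.0168
```

Run:
```python
from h import *
s=st();to(s['tool_pos'])
C=snap('side','s12')
cv2.imwrite('pics/s12z.png',cv2.resize(C['image'][90:180,200:320,::-1],(800,600)))
```

```text
t 8.75
tool_pos [0.5705 0.1606 0.1983]
orientation [-2.4056e+00 -2.0161e+00 -1.2000e-03]
force [ 1.9537  2.4707 14.0185]
opening 0.0168
q [0.1862 0.1288 1.5528 0.0029 1.4607 0.3616]
shift [0. 0. 0.] turn [-0.0017 -0.0024 -0.0012]
```

View pics/s12z.png

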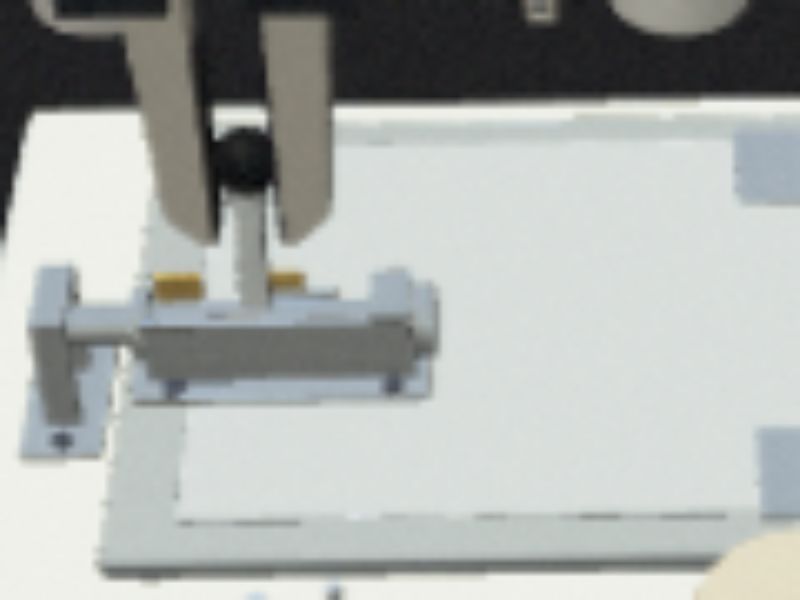

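jog_arm --pt "0.9 0 0 0.001 0 0 0" --pt "0.9 0 0 -0.001 0 0 0" --pt "0.9 0.003 0 -0.0005 0 0 0" --pt "0.9 0.006 0 0.0005 0 0 0" --pt "0.9 0.009 0 0.002 0 0 0" --force 12

```text
t: 9.43
tool_pos: [0.5716, 0.1688, 0.195]
orientation: [-2.406, -2.015, 0.002]
force: [2.5, -4.2, -4.7]
opening: 0.0179
```

Run:
```python
from h import *
s=st();to(s['tool_pos'])
C=snap('side','s13')
cv2.imwrite('pics/s13z.png',cv2.resize(C['image'][90:180,200:320,::-1],(800,600)))
```

```text
t 9.425
tool_pos [0.5716 0.1688 0.195 ]
orientation [-2.4061e+00 -2.0154e+00  2.4000e-03]
force [ 2.4833 -4.175  -4.6695]
opening 0.0179
q [0.2001 0.1418 1.5446 0.0018 1.4579 0.3762]
shift [0. 0. 0.] turn [-0.0032 -0.0007 -0.0017]
```

View pics/s13z.png

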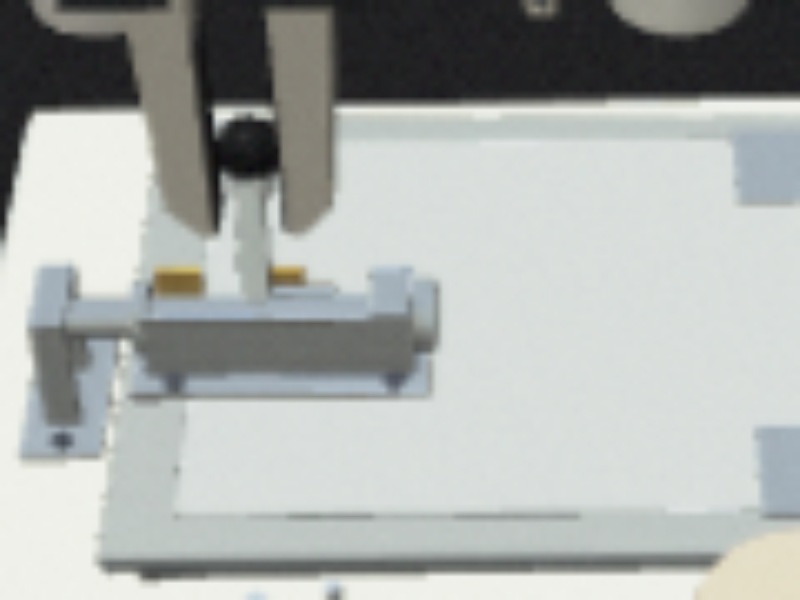

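jog_arm --pt "0.9 0.001 0 0.001 0 0 0" --pt "0.9 0.002 0 0.002 0 0 0" --pt "0.9 0.003 0 0.003 0 0 0" --pt "0.9 0.004 0 0.0035 0 0 0" --force 5

```text
t: 9.98
tool_pos: [0.5726, 0.1737, 0.1921]
orientation: [-2.406, -2.016, -0.0]
force: [1.2, 0.7, 3.5]
opening: 0.0182
```

jog_arm --pt "0.9 0 0 -0.0005 0 0 0" --pt "0.76 0 0 -0.0005 0 0 0" --pt "0.74 0 0 0 0 0 0" --pt "0.74 0 0 0 0 0 0" --force 5

```text
t: 10.48
tool_pos: [0.5723, 0.1736, 0.1917]
orientation: [-2.405, -2.016, 0.001]
force: [0.6, -0.5, 0.6]
opening: 0.0243
```

Run:
```python
from h import *
s=st();to(s['tool_pos'])
C=snap('side','s14')
cv2.imwrite('pics/s14z.png',cv2.resize(C['image'][90:150,200:280,::-1],(800,600)))
```

```text
t 10.475
tool_pos [0.5723 0.1736 0.1917]
orientation [-2.4054e+00 -2.0156e+00  1.0000e-03]
force [ 0.6011 -0.4733  0.6186]
opening 0.0243
q [0.2072 0.1486 1.5432 0.0027 1.4519 0.3827]
shift [0. 0. 0.] turn [-0.003  -0.0017 -0.0013]
```

View pics/s14z.png

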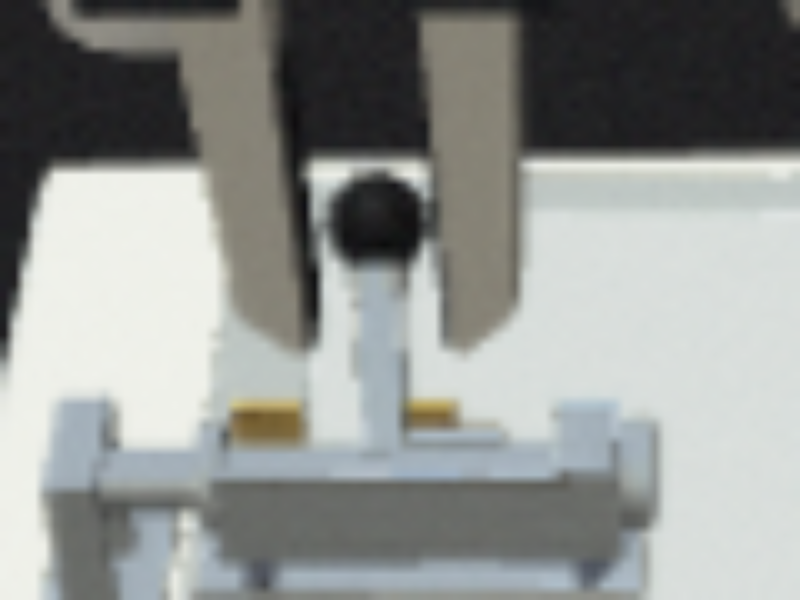

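jog_arm --pt "0.74 0 -0.002 0 0 0 0" --pt "0.74 0 -0.004 0 0 0 0" --pt "0.74 0 -0.006 0 0 0 0" --pt "0.74 0 -0.008 0 0 0 0" --pt "0.74 0 -0.007 0 0 0 0"

```text
t: 11.15
tool_pos: [0.565, 0.175, 0.1918]
orientation: [-2.405, -2.015, 0.002]
force: [0.7, 0.1, -0.2]
opening: 0.0241
```

```bash
cat >> h.py <<'E'
def look(f):
    s=st();to(s['tool_pos']);C=snap('side',f)
    cv2.imwrite(f'pics/{f}z.png',cv2.resize(C['image'][90:150,200:280,::-1],(800,600)))
    print('ext x',s['tool_pos']@np.array([.985,-.174,0]))
E
python3 -c "
from h import *
look('s15')"
```

```text
t 11.15
tool_pos [0.565  0.175  0.1918]
orientation [-2.4047e+00 -2.0155e+00  1.6000e-03]
force [ 0.6502  0.0632 -0.2307]
opening 0.0241
q [0.2118 0.1317 1.5617 0.003  1.451  0.3871]
shift [0. 0. 0.] turn [-0.0037 -0.0017 -0.0011]
ext x 0.5260953236548451
```

View pics/s15z.png

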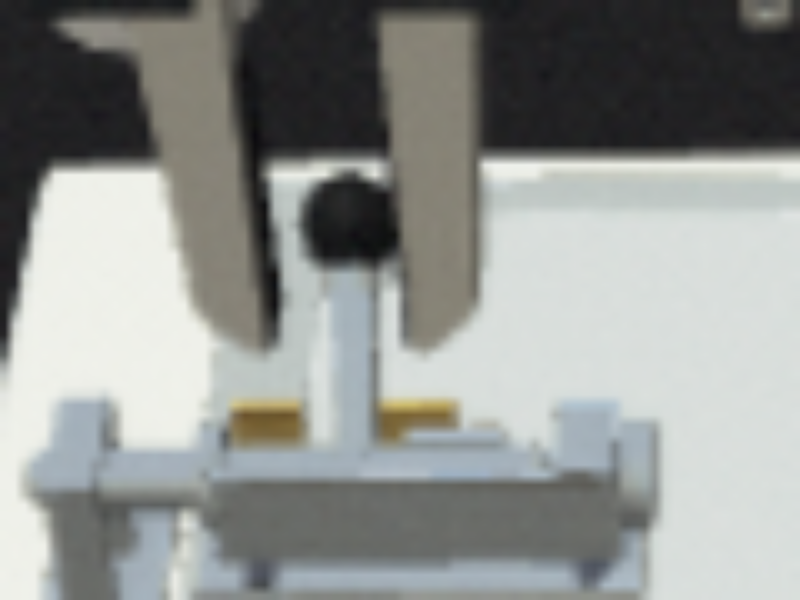

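jog_arm --pt "0.74 0 -0.0015 0 0 0 0" --pt "0.74 0 -0.003 0 0 0 0" --pt "0.74 0 -0.0015 0 0 0 0"

```text
t: 11.58
tool_pos: [0.563, 0.1755, 0.1917]
orientation: [-2.404, -2.015, 0.003]
force: [0.1, -0.1, 0.4]
opening: 0.024
```

```bash
python3 -c "
from h import *
look('s16')"
```

```text
t 11.575
tool_pos [0.563  0.1755 0.1917]
orientation [-2.4036 -2.0151  0.0028]
force [ 0.1346 -0.1365  0.4164]
opening 0.024
q [0.213  0.1282 1.5656 0.0036 1.4517 0.388 ]
shift [0. 0. 0.] turn [-0.005  -0.0018 -0.0008]
ext x 0.5240618379316438
```

View pics/s16z.png

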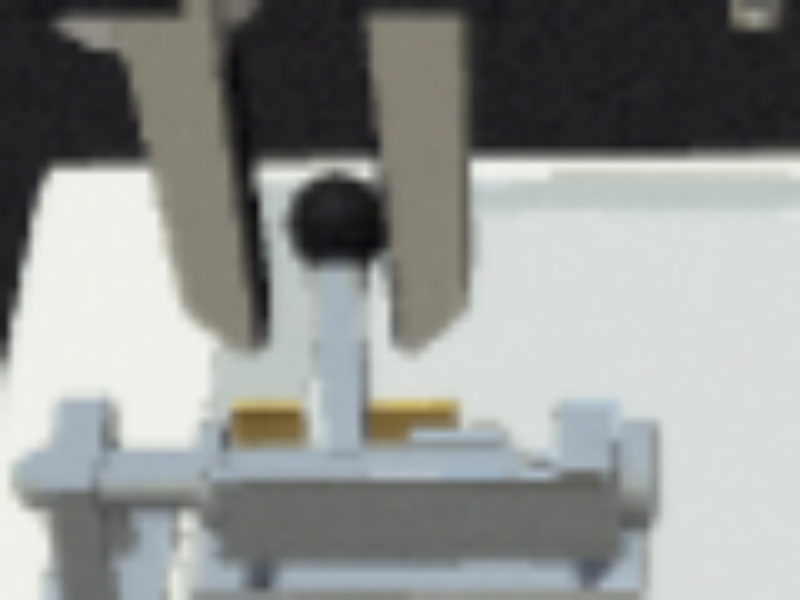

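jog_arm --pt "0.74 0 -0.0015 0 0 0 0" --pt "0.74 0 -0.0025 0 0 0 0" --pt "0.74 0 -0.001 0 0 0 0" --pt "0.74 0 -0.001 0 0 0 0"

```text
t: 12.12
tool_pos: [0.5618, 0.1758, 0.1914]
orientation: [-2.403, -2.015, 0.004]
force: [0.0, -0.2, -0.4]
opening: 0.0241
```

```bash
python3 -c "
from h import *
look('s17')"
```

```text
t 12.125
tool_pos [0.5618 0.1758 0.1914]
orientation [-2.4029 -2.0147  0.004 ]
force [ 0.0276 -0.1633 -0.3769]
opening 0.0241
q [0.2137 0.1264 1.5681 0.004  1.4521 0.3885]
shift [0. 0. 0.] turn [-0.0062 -0.0018 -0.0008]
ext x 0.5227808869772683
```

View pics/s17z.png

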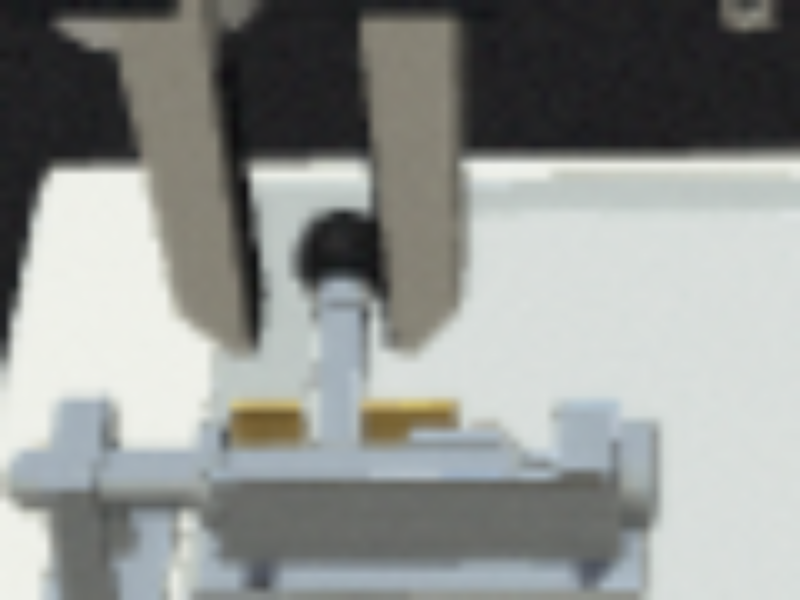

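jog_arm --pt "0.72 0 0.002 0 0 0 0" --pt "0.7 0 0.003 -0.002 0 0 0" --pt "0.7 0 0.003 -0.03 0 0 0" --pt "0.7 0 0.003 -0.08 0 0 0" --pt "0.7 0 0.003 -0.1 0 0 0"

```text
t: 12.8
tool_pos: [0.5666, 0.1752, 0.2953]
orientation: [-2.405, -2.016, -0.003]
force: [1.0, 0.6, -0.4]
opening: 0.0279
```

```bash
python3 -c "
from h import *
look('s18');to([.4,.366,.28])"
```

```text
t 12.8
tool_pos [0.5666 0.1752 0.2953]
orientation [-2.4047 -2.0162 -0.0031]
force [ 1.0009  0.5912 -0.4304]
opening 0.0279
q [0.2111 0.0936 1.4145 0.004  1.6334 0.3866]
shift [0. 0. 0.] turn [-0.0014 -0.0037 -0.0008]
ext x 0.5275741077830682
shift [ 0.1585 -0.1977  0.0176] turn [ 0.0004 -0.0045 -0.0008]
```

View pics/s18z.png

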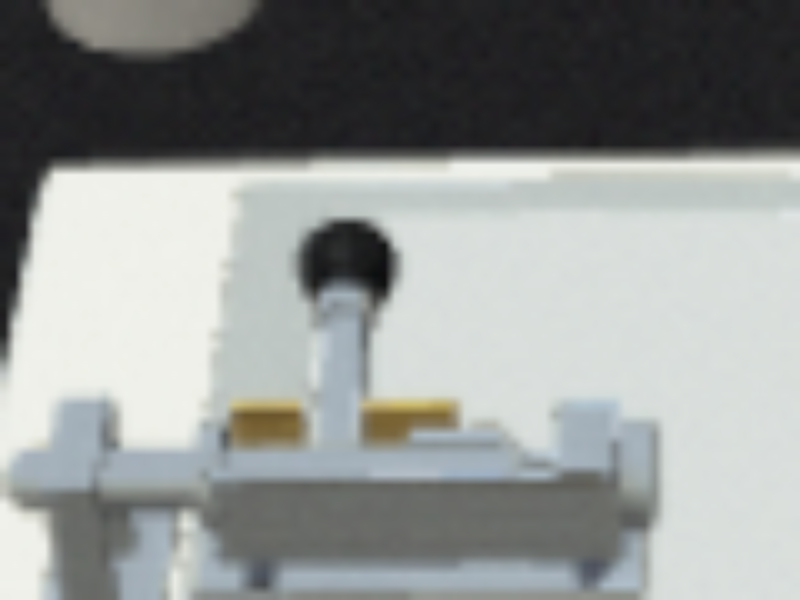

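jog_arm --pt "0.7 0.03 -0.04 0 0 0 0" --pt "0.7 0.06 -0.08 0 0 0 0" --pt "0.7 0.1 -0.12 0 0 0 0" --pt "0.7 0.13 -0.16 0 0 0 0" --pt "0.7 0.16 -0.2 0 0 0 0"

```text
t: 13.48
tool_pos: [0.3964, 0.3686, 0.2961]
orientation: [-2.405, -2.017, -0.003]
force: [0.3, 0.2, -0.4]
opening: 0.0279
```

Run:
```python
from h import *
look('s19');d=snap('top','t19')
cv2.imwrite('pics/t19z.png',cv2.resize(d['image'][200:310,90:230,::-1],(700,550)))
T=L('t19');S=L('s19');P=[]
for C,(x0,x1,y0,y1) in((T,(150,190,215,270)),(S,(222,250,108,125))):
    m=(C['image'].max(2)[y0:y1,x0:x1]<75).astype(np.uint8)
    k=cv2.connectedComponentsWithStats(m)
    print(k[2],k[3]+[x0,y0]);i=1+k[2][1:,4].argmax();P.append(k[3][i]+[x0,y0])
print(tri(T,P[0],S,P[1]))
```

```text
t 13.475
tool_pos [0.3964 0.3686 0.2961]
orientation [-2.4052 -2.0168 -0.0031]
force [ 0.2972  0.2104 -0.417 ]
opening 0.0279
q [ 0.6525 -0.0489  1.5578  0.0028  1.6309  0.8279]
shift [0. 0. 0.] turn [-0.0008 -0.0032 -0.0007]
ext x 0.3263028779001403
[[   0    0   40   55 2091]
 [   6   31   12   12  109]] [[169.89813486 241.52319464]
 [161.86238532 251.14678899]]
[[  0   0  28  17 423]
 [  8   4   9   8  53]] [[235.64775414 116.08747045]
 [234.32075472 115.30188679]]
(array([0.56741436, 0.19192174, 0.17914231]), [np.float64(0.00047990885543694456), np.float64(0.00047990885543706827)])
```

View pics/t19z.png

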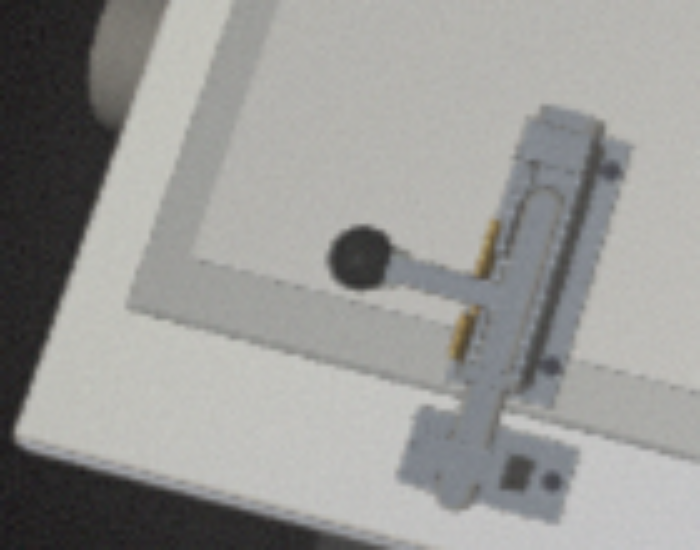

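View pics/s19.png

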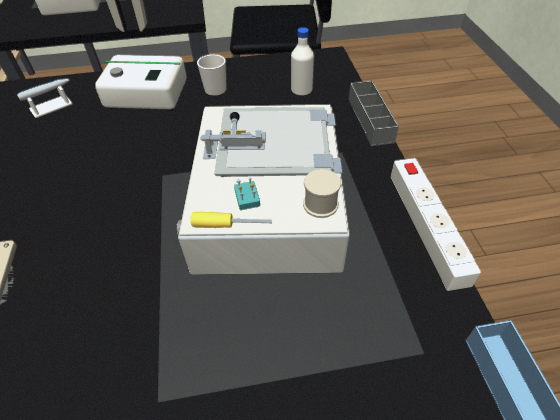

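Run:
```python
from h import *
T=L('t19');S=L('s19')
for v in(115.7,116.1):print(tri(T,(161.9,251.1),S,(234.6,v)))
for f,x0,x1 in(('side0',245,265),('s19',224,245)):
    print(f);print(L(f)['image'].max(2)[108:124,x0:x1].astype(int))
```

```text
(array([0.56774314, 0.19228088, 0.17789475]), [np.float64(0.0005980410995891472), np.float64(0.0005980410995892401)])
(array([0.56776377, 0.19262479, 0.17676329]), [np.float64(0.00049420414044658), np.float64(0.0004942041404468384)])
side0
[[200 199 197 198 197 198 197 198 200 199 198 197 199 200 198 200 197 199
  201 199]
 [208 208 192 192 189 188 180 176 189 188 195 201 201 203 201 201 201 202
  203 203]
 [222 221 222 221 222 215 133 118  81  73 153 205 220 222 222 221 222 221
  220 222]
 [222 222 221 222 215 137  56  35  36  33  34  66 198 220 221 221 220 221
  220 221]
 [222 221 222 222 138  55  31  42  43  34  34  23  64 200 222 222 221 222
  221 222]
 [221 222 222 217 106  36  33  47  46  37  30  31  21 113 214 220 221 222
  220 221]
 [221 221 222 179  67  27  31  36  45  35  32  25  19 108 213 221 220 223
  222 222]
 [222 223 221 188  72  21  25  32  35  30  24  24  20  62 210 221 221 221
  221 222]
 [222 223 222 222  97  30  41  75  93  80  59  28  20  83 211 221 220 221
  222 221]
 [221 222 221 222 155  58 111 181 188 189 147  57  48 168 216 222 223 221
  222 220]
 [223 223 
[... 1229 characters left out ...]
8 199 198 160  64  30  30  37  35  34  27  27  23 109 216 221
  222 221 223]
 [196 199 200 199 198 165  66  19  26  48  47  41  30  22  19 121 214 223
  221 223 222]
 [199 201 198 200 198 198  87  28  74 116 124  99  60  28  15 167 220 222
  222 222 221]
 [198 199 201 199 200 201 139  78 178 185 186 181 137  58  66 212 222 223
  222 222 222]
 [199 198 199 199 198 200 201 142 176 145 159 163 152  87 170 219 224 224
  222 222 222]
 [200 196 198 200 200 199 197 160 139 159 163 165 118 144 217 222 221 222
  223 221 221]
 [200 199 196 198 197 199 202 157 163 184 186 185 110 159 217 223 222 223
  223 220 222]
 [198 198 197 199 198 197 199 206 207 189 187 183 107 214 222 222 223 223
  221 223 222]]
```

```bash
python3 -c "
from h import *
print(robot.close_job());st()"
```

```text
the job is handed in; nothing more can be done
None
the job is handed in; nothing more can be done
```

The hatch is bolted shut and the job is handed in. The arm finished at about 13.5 s of the 67 s allowed.

**What I did**
- I gripped the knob, lifted the handle out of the rear notch to about 1 rad, and pressed the hatch down. Raising the push from 12 to 18 N moved it no further in the side picture, so I took it as hard shut.
- With about 15 N still on the hatch, I slid the bolt under the keeper to about 28 mm of travel. I then eased off, lowered the handle onto the lip and let go of it.
- I nudged the loose knob forward with one finger in small steps, at under 1 N in the readings after each step. The handle dropped into the front notch at roughly 38 mm of travel, and I withdrew.

**Last checks**
- **Bolt and handle:** the pictures show the bolt through the keeper and the stem lying between the two brass pieces.
- **Knob height:** the first automatic measurement put the knob at 179 mm, too high for a handle lying fully down. It came from an incomplete outline of the ball. Read by eye from the pixels, the ball centre gave about 176.5 mm. That fits a lying handle with the hatch up about 1.7 mm against the keeper.
- **Other objects:** the cartridge, bur block and screwdriver look unmoved.
- **Forces:** while I lowered the handle with the knob still gripped, the readings were 3.5 to 6 N for a moment. 3.5 N of that was upward and was probably the handle touching the lip. I backed off before letting go. The highest wrist force I saw was about 18 N.

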